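# Click the orange adapter cartridge into the board programmer

## Task

Load the board programmer with the orange adapter cartridge: push it straight down into the dock's pocket, past the sprung ball in the pocket wall, until it clicks and sits fully home and upright, then let go. Leave the blue cartridge standing where it is.

Things in the scene. Friction and masses are not known exactly. Their poses are not given: they have to be found in the camera images.
- orange_cartridge_grip (a point): Loose upright cartridge, 110 mm high (z), 0.16 kg. Point: on its axis, 85 mm above the foot, in the orange head: 50 (x) x 30 (y) mm, 64 to 110 mm up; grip it across the 30 mm at or above this point, clear of the dock. Collar 54 x 32 mm, 58 to 64 mm up; black tongue below 46 x 28 mm, its lowest 15 mm tapered to 28 x 24. A V notch across each x end, 17 to 37 mm up, takes the ball: either way round fits.
- blue_cartridge_grip (a point): The same kind of cartridge with a blue grip head, standing loose on the bench; not wanted now. The point lies as on the orange one.
- dock_floor (a point): Centre of the pocket floor in the dock, a grey block 112 (x) x 90 (y) mm screwed to the bench. Pocket: open on top, 54 (x) x 40 (y) mm; floor 8 mm above the bench, walls straight to 46 mm, then black lips flare out 8 mm a side to the rim at 58 mm. The cartridge goes in with its x along this x, either way round; home, its foot stands on this floor. z up.
- detent (a joint): Sprung steel ball, 24 mm across, at the pocket's +x end, 26 mm above its floor. 0 = out (11 mm into the pocket); grows in m as it is pushed back, at most 0.0115. Spring 8 N at 0 plus 300 N/m. The entering cartridge presses it back, by 3 to 11 mm at most, from about 30 mm before home (a push of about 5 to 15 N, more than its weight); it springs out into the notch over the last 10 mm.
There are look-alikes about, which are no part of the job. Of the things that look like the part that bears dock_floor, the larger one is meant.

How it is judged:
By the outcome, as a careful person would: the job done as asked, in the order asked, and still so for the second after the job is handed in, with the robot touching nothing.
It also fails if it takes over 45 s, if anything falls off the work surface, if the arm or the gripper's body presses on something with over 40 N, if the wrist force passes 120 N, or if a joint passes its speed limit or range.

## Robot

A 7-joint arm with a two-finger parallel gripper is mounted at the origin on a cart in front of the work surface, level with it; the furniture and walls round the work are solid. World frame = base frame: x ahead of the robot, y to its left, z up, the work surface at z = 0. Lengths are in m, angles in rad, forces in N, time in s.
With the tool pointing down it reaches from about 0.425 to 0.925 m from the base axis. Payload 6.8 kg.
Tool frame: the origin (TCP) lies at the very end of the fingers, on their centre line; the grasp point (between the pads) lies r.grasp_offset behind it (r.grasp_offset is the distance from the TCP to the grasp point, in m); z points along the fingers, y is the direction in which the jaws open and shut (so a half turn about z gives the same grasp; the last joint's range is limited). The gripper opens to 85 mm and grips with 20 to 120 N. Pads are 22 mm wide; open, the fingers measure 114 mm over their backs; the gripper's body (76 mm by 85 mm) begins 54 mm behind the grasp point. The pads swing forward as they close: fully open they stand 13 mm farther back than shut.
Start: joints at [1.007, 0.477, 0.022, 1.555, -0.011, 1.109, -0.083], TCP at [0.297, -0.606, 0.231] pointing down, gripper open.
Joint ranges: [-2.96, 2.96], [-0.34, 2.1], [-1.41, 1.46], [0.24, 2.44], [-1.37, 4.51], [0.17, 1.92], [-2.96, 2.96]. Speed limits (rad/s): [2.39, 2.39, 3.14, 3.14, 3.14, 3.14, 3.14].

## Interface

Orientations are given as a rotation vector (axis times angle).
In Python, from bench import r gives the robot as it stands.
- The arm moves only by the shell command python3 -m jog 'ROWS' [FORCE]. ROWS is JSON, one flat list of numbers, 7 for each row, row after row: the turn, a rotation vector about the tool's x, y, z normalised to -1 to 1, where 1 is 180 degrees, then the shift along the tool's x, y, z normalised to -1 to 1, where 1 is 200 mm, then the opening, from 0 (shut) to 1 (fully open). In form: [wx, wy, wz, x, y, z, hand, wx, wy, wz, x, y, z, hand, ...]. A call has 1 to 12 rows; each row is the pose to reach, as a shift and turn from the pose measured when the call began, along the tool's axes at that moment, turning the shorter way round; what a row does not reach only later rows make up. A row lasts 1/10 s, in which the tool goes at most 50 mm and 8.59 degrees, less where a joint would pass 70% of its speed; a pose out of reach is approached as far as the arm can. A call with a number of a shift or a turn outside -1 to 1 is refused whole. A call with a gripper value outside its range is refused whole. The fingers move at their own pace and stop on an object; FORCE is the grip in N (left out, the last holds). Time passes only in rows, so rows that repeat a pose let the fingers close. It gives the time, the measured TCP pose, the force and the opening at its end, in the units of the state.
- r.get_obs(): the state, without advancing time (a new reading comes with each control period).
- r.grab_frame(name): name is "side" or "top"; returns the picture (400x640x3 uint8, red, green, blue); there is no depth.
- r.calibration(name): a dict with "K" (3x3 intrinsics, pixels), "origin" and "rotation" of the camera in the world. Camera axes: x right, y up, looking along -z (the intrinsics and any distortion apply to the point x, -y, -z); pixel columns grow to the right and rows downward; lengths in m; the calibration is good to about 2 mm. A picture is of the moment at which its call begins. calibration takes no time and is no camera call.
- r.hand_in(): hands the job in, once; it reports no verdict.
The state is a dict: "clock": time; "joints": joint angles; "qvel": joint speeds; "tau": joint torques, N m; "tcp_pos": TCP position; "orientation": TCP orientation; "contact_force": force on the tool from outside, world axes, zero at the start; "moment": the same for the moment, N m; "grip_width": finger opening in m.
Only numpy, scipy, OpenCV 4.12 (cv2) and the standard library are available. Lean on these libraries where they do the work, as an engineer would, in place of code of your own. Each camera call takes 0.05 s, during which the arm holds its last target.

## Working session

There is one attempt and no reset: what is moved stays moved. The work goes in short steps, Python scripts to look and compute and a shell command to move; the robot and the scene stay as the last step left them, time stands still between calls to the robot, and variables do not carry over. Pictures are saved under pics/ and viewed, and the job is handed in when it is done.

```bash
mkdir -p pics; ls; python3 - <<'E'
from bench import r
import cv2,numpy as np
np.set_printoptions(precision=4,suppress=True)
for n in("side","top"):
    cv2.imwrite(f"pics/{n}0.png",r.grab_frame(n)[:,:,::-1]); print(r.calibration(n))
print(r.get_obs(), r.grasp_offset)
E
```

```text
pics
{'K': array([[489.1089,   0.    , 314.4028],
       [  0.    , 489.1089, 208.8329],
       [  0.    ,   0.    ,   1.    ]]), 'origin': array([0.0462, 0.8164, 0.8769]), 'rotation': array([ 0.2843, -1.1296, -2.4171])}
{'K': array([[512.7761,   0.    , 312.9053],
       [  0.    , 512.7761, 204.4414],
       [  0.    ,   0.    ,   1.    ]]), 'origin': array([ 0.3058, -0.0211,  1.6413]), 'rotation': array([ 0.1032, -0.0791, -1.5817])}
{'clock': 0.1, 'joints': array([ 1.0069,  0.4777,  0.0223,  1.5563, -0.0115,  1.1093, -0.0831]), 'qvel': array([ 0.0003, -0.0027, -0.    , -0.0024,  0.0001, -0.0012,  0.0006]), 'tau': array([  0.0053, -59.7761,   1.6143, -28.1954,   0.0129,   0.0051,
        -0.    ]), 'tcp_pos': array([ 0.2969, -0.6056,  0.2304]), 'orientation': array([-3.0588, -0.7095,  0.0008]), 'contact_force': array([0.4285, 0.3362, 0.6384]), 'moment': array([0.0509, 0.0059, 0.026 ]), 'grip_width': 0.0852543267837013} 0.0187
```

View pics/side0.png

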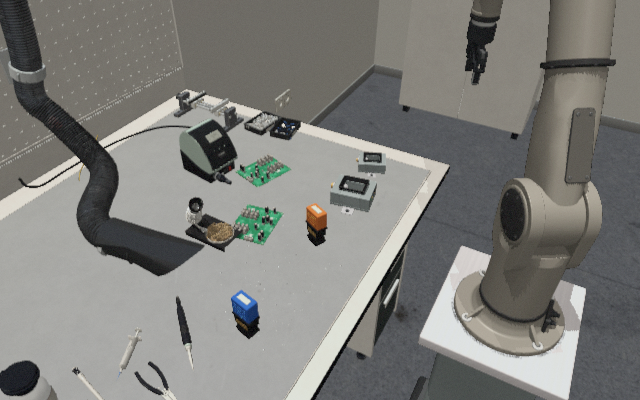

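View pics/top0.png

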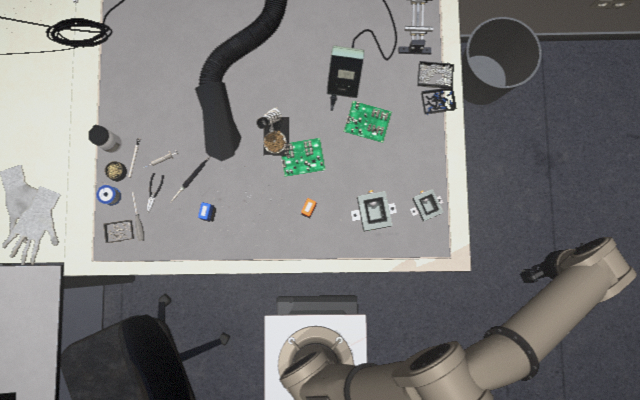

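The top view shows the orange cartridge at about (309,207), the larger dock at (374,209), a smaller look-alike at (428,205), and the blue cartridge at (206,211). I'll enlarge these areas.

```bash
python3 - <<'E'
import cv2,numpy as np
t=cv2.imread("pics/top0.png"); s=cv2.imread("pics/side0.png")
cv2.imwrite("pics/topc.png",cv2.resize(t[180:240,290:410],None,fx=6.6,fy=6.6,interpolation=cv2.INTER_CUBIC))
cv2.imwrite("pics/sidec.png",cv2.resize(s[165:255,290:400],None,fx=6.6,fy=6.6,interpolation=cv2.INTER_CUBIC))
E
```

```text
(no output)
```

View pics/topc.png

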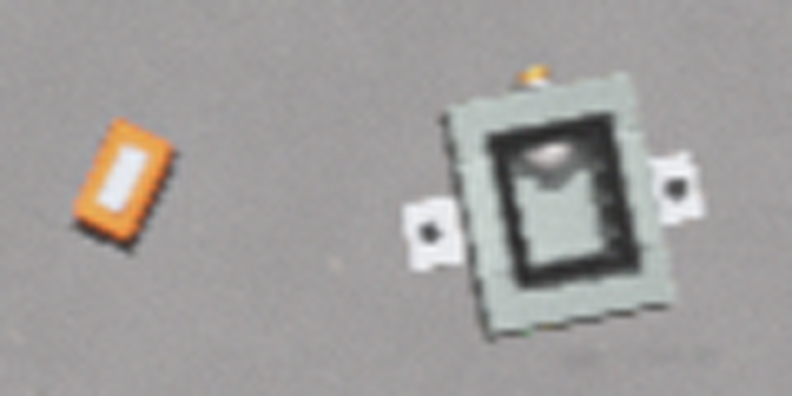

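View pics/sidec.png

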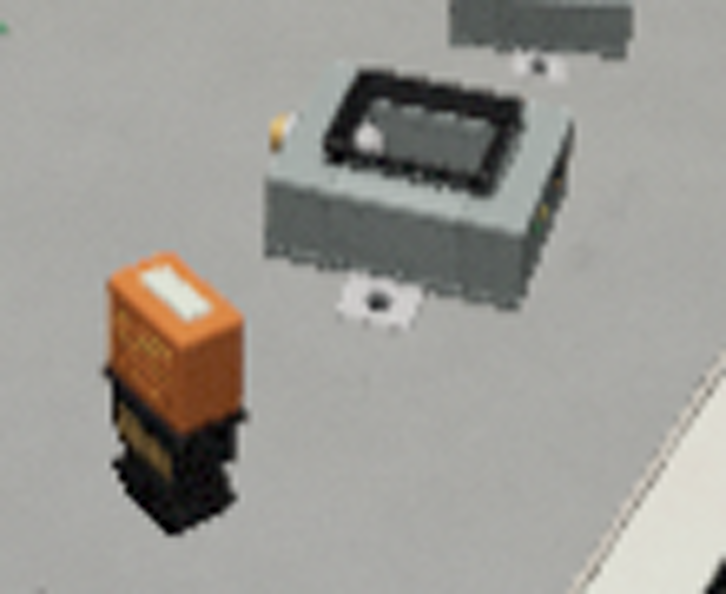

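```bash
cat > h.py <<'E'
import numpy as np
from scipy.spatial.transform import Rotation as R
from scipy.optimize import least_squares
from bench import r
def proj(n,P):
    c=r.calibration(n); p=(np.atleast_2d(P)-c["origin"])@R.from_rotvec(c["rotation"]).as_matrix()
    p=p*[1,-1,-1]; q=p@c["K"].T; return q[:,:2]/q[:,2:]
def un(px,x0,y0,s=6.6): return (np.array(px,float)+.5)/s-.5+[x0,y0]
def fit(obs,init):  # obs: list (cam, localpts Nx3, px)
    def f(p):
        Z=R.from_euler('z',p[2]).as_matrix()
        return np.concatenate([(proj(n,np.array(L)@Z.T+[p[0],p[1],0])-px).ravel() for n,L,px in obs])
    s=least_squares(f,init); return s.x,np.round(f(s.x).reshape(-1,2),1)
E
python3 - <<'E'
from h import *
np.set_printoptions(precision=4,suppress=True)
def box(a,b,z,order): return [(sx*a/2,sy*b/2,z) for sx,sy in order]
o=[(1,1),(1,-1),(-1,-1),(-1,1)]
dt=("top",box(.112,.09,.058,o),un([(445,112),(628,76),(675,300),(490,335)],290,180))
ds=("side",box(.112,.09,.058,[(1,1),(-1,-1),(-1,1)])+box(.112,.09,0,[(1,1),(-1,1)]),un([(265,180),(573,112),(520,235),(268,255),(518,305)],290,165))
ot=("top",box(.05,.03,.11,[(1,1),(1,-1),(-1,-1),(-1,1)]),un([(117,118),(177,150),(125,240),(73,220)],290,180))
os=("side",box(.05,.03,.11,[(1,1),(1,-1),(-1,-1),(-1,1)]),un([(108,278),(165,252),(243,320),(182,348)],290,165))
for nm,ob,i in(("dock",[dt,ds],(.5,-.2,.2)),("or",[ot,os],(.5,0,-.5))):
    for k in(ob,ob[:1],ob[1:]):
        p,e=fit(k,i); print(nm,p,np.degrees(p[2])); print(e.tolist())
E
```

```text
dock [ 0.4696 -0.1873  0.1645] 9.423883595334633
[[-0.5, -1.4], [0.2, -1.0], [0.0, 0.4], [-0.6, 0.2], [0.2, -2.4], [1.3, -2.3], [1.3, -2.1], [-0.8, 2.5], [-0.1, 3.7]]
dock [ 0.4682 -0.188   0.1767] 10.123971390237905
[[-0.5, -0.7], [0.2, -0.7], [0.5, 0.6], [-0.1, 0.8]]
dock [ 0.4704 -0.1868  0.1598] 9.155125031325019
[[-0.2, -2.5], [1.0, -2.2], [0.8, -2.0], [-1.2, 2.5], [-0.5, 3.8]]
or [ 0.478   0.0157 -0.4568] -26.173740728266242
[[-0.1, -0.5], [-0.2, -1.1], [0.5, 0.2], [-0.6, -1.0], [-0.4, 0.3], [1.0, -0.2], [1.1, 0.3], [0.1, 0.7]]
or [ 0.4762  0.0155 -0.467 ] -26.754917876551062
[[0.1, 0.1], [-0.0, -0.4], [0.5, 0.8], [-0.6, -0.5]]
or [ 0.4795  0.0153 -0.4473] -25.631214881917835
[[-0.9, 0.1], [0.4, -0.5], [0.6, -0.1], [-0.2, 0.4]]
```

```bash
python3 - <<'E'
from h import *
np.set_printoptions(precision=4,suppress=True)
o=[(1,1),(1,-1),(-1,-1),(-1,1)]
def F(obs,init):
    def f(p):
        Z=R.from_euler('z',p[2]).as_matrix(); z=p[3] ; out=[]
        for n,L,px in obs:
            L=np.array(L,float); L[:,2]*=z
            out.append((proj(n,L@Z.T+[p[0],p[1],0])-px).ravel())
        return np.concatenate(out)
    s=least_squares(f,init,x_scale=[.1,.1,.1,.01]); print(s.x,np.degrees(s.x[2]),np.round(f(s.x).reshape(-1,2),1).tolist()); 
def box(a,b,z,order): return [(sx*a/2,sy*b/2,z) for sx,sy in order]
dt=("top",box(.112,.09,1,o),un([(445,112),(628,76),(675,300),(490,335)],290,180))
ds=("side",box(.112,.09,1,[(1,1),(-1,-1),(-1,1)])+box(.112,.09,0,[(1,1),(-1,1)]),un([(265,180),(573,112),(520,235),(268,255),(518,305)],290,165))
rt=("top",box(.07,.056,1,o),un([(487,137),(610,112),(641,265),(520,287)],290,180))
rs=("side",box(.07,.056,1,[(1,-1),(-1,-1),(-1,1),(1,1)]),un([(360,68),(525,98),(490,192),(325,155)],290,165))
F([dt,ds],(.47,-.19,.17,.05));F([rt,rs],(.47,-.19,.17,.05));F([rt],(.47,-.19,.17,.05));F([rs],(.47,-.19,.17,.05))
E
```

```text
[ 0.4718 -0.1915  0.1732  0.0452] 9.925960454950435 [[0.4, -1.4], [0.8, -1.3], [0.9, -0.2], [0.6, -0.1], [0.1, 0.3], [0.7, 0.2], [1.0, 0.4], [-0.7, 1.6], [0.0, 2.5]]
[ 0.4711 -0.1903  0.186   0.0568] 10.659735712597708 [[0.4, 0.2], [-0.5, 0.5], [-0.4, -0.7], [0.2, -0.5], [0.5, 1.0], [-0.4, 1.2], [0.1, -1.4], [0.4, -0.8]]
[ 0.464  -0.1836  0.1798  0.1217] 10.3031342097865 [[0.1, -0.1], [-0.1, 0.1], [0.1, -0.1], [-0.1, 0.1]]
[ 0.4498 -0.1389  0.1914  0.0984] 10.96683478986058 [[-0.2, 0.6], [0.2, 1.0], [0.6, -1.0], [-0.5, -0.6]]
```

```bash
cat >> h.py <<'E'
def goal(x,y,z,yaw):
    "yaw: angle (deg) of tool x about world z, tool down; prints units, both half turns"
    o=r.get_obs(); A=R.from_rotvec(o["orientation"])
    d=A.inv().apply(np.array([x,y,z])-o["tcp_pos"])/.2
    for h in(0,180):
        T=R.from_euler('z',yaw+h,degrees=True)*R.from_euler('x',180,degrees=True)
        print("turn",np.round((A.inv()*T).as_rotvec()/np.pi,4),"shift",np.round(d,4))
    print("tcp",np.round(o["tcp_pos"],4),"F",np.round(o["contact_force"],1),"w",round(o["grip_width"],4),"t",o["clock"],"q",np.round(o["joints"],2))
E
python3 -c "
from h import *
goal(.478,.0155,.22,-26.2)"
```

```text
turn [-0.0005  0.0003  0.2907] shift [ 2.1802 -2.3897  0.0559]
turn [-3.000e-04 -6.000e-04 -7.093e-01] shift [ 2.1802 -2.3897  0.0559]
tcp [ 0.2969 -0.6056  0.2304] F [0.4 0.3 0.6] w 0.0853 t 0.1 q [ 1.01  0.48  0.02  1.56 -0.01  1.11 -0.08]
```

```bash
python3 -m jog '[0,0,0,0.23,-0.25,0,1, 0,0,0,0.46,-0.5,0,1, 0,0,0,0.68,-0.75,0,1, 0,0,0,0.9,-0.98,0,1, 0,0,0,0.9,-0.98,0,1, 0,0,0,0.9,-0.98,0,1]' 60 && python3 -m jog '[0,0,0,0.23,-0.25,0,1, 0,0,0,0.46,-0.5,0,1, 0,0,0,0.68,-0.75,0,1, 0,0,0,0.9,-0.98,0,1, 0,0,0,0.9,-0.98,0,1, 0,0,0,0.9,-0.98,0,1, 0,0,0,0.9,-0.98,0,1]' ; python3 -c "
from h import *
goal(.478,.0155,.22,-26.2)"
```

```text
clock: 0.7
tcp_pos: [0.3738, -0.3448, 0.2305]
orientation: [-3.054, -0.719, 0.0]
contact_force: [0.2, -0.1, 0.1]
grip_width: 0.0855
clock: 1.4
tcp_pos: [0.4482, -0.0853, 0.2314]
orientation: [-3.051, -0.729, -0.001]
contact_force: [0.5, -0.6, 0.6]
grip_width: 0.0854
turn [-1.600e-03  2.000e-04  2.949e-01] shift [ 0.3604 -0.3819  0.0592]
turn [-2.000e-04 -1.900e-03 -7.051e-01] shift [ 0.3604 -0.3819  0.0592]
tcp [ 0.4482 -0.0853  0.2314] F [ 0.5 -0.6  0.6] w 0.0854 t 1.4 q [ 0.34  0.13 -0.31  2.04  0.04  0.98 -1.09]
```

```bash
python3 -m jog '[0,0,0.05,0.09,-0.1,0.02,1, 0,0,0.1,0.18,-0.19,0.04,1, 0,0,0.15,0.27,-0.28,0.06,1, 0,0,0.2,0.36,-0.38,0.06,1, 0,0,0.25,0.36,-0.38,0.06,1, -0.0015,0,0.295,0.36,-0.38,0.06,1, -0.0015,0,0.295,0.36,-0.38,0.06,1, -0.0015,0,0.295,0.36,-0.38,0.06,1, -0.0015,0,0.295,0.36,-0.38,0.06,1]' ; python3 -c "
from h import *
import cv2
goal(.478,.0155,.07,-26.2)
t=r.grab_frame('top')[:,:,::-1];s=r.grab_frame('side')[:,:,::-1]
o=np.hstack([cv2.resize(t[150:260,240:360],(436,400)),cv2.resize(s[110:270,230:390],(364,364))[:364].copy() if 0 else cv2.resize(s[110:270,240:385],(363,400))])
cv2.imwrite('pics/a.png',o)"
```

```text
clock: 2.3
tcp_pos: [0.478, 0.0144, 0.2197]
orientation: [3.06, -0.71, -0.001]
contact_force: [-0.1, 0.3, -0.2]
grip_width: 0.0853
turn [0.0001 0.0002 0.0005] shift [-0.0017 -0.0055  0.7486]
turn [-4.000e-04  2.000e-04 -9.995e-01] shift [-0.0017 -0.0055  0.7486]
tcp [0.478  0.0144 0.2197] F [-0.1  0.3 -0.2] w 0.0853 t 2.3 q [ 0.1   0.18 -0.29  2.01  0.06  0.96 -2.25]
```

View pics/a.png

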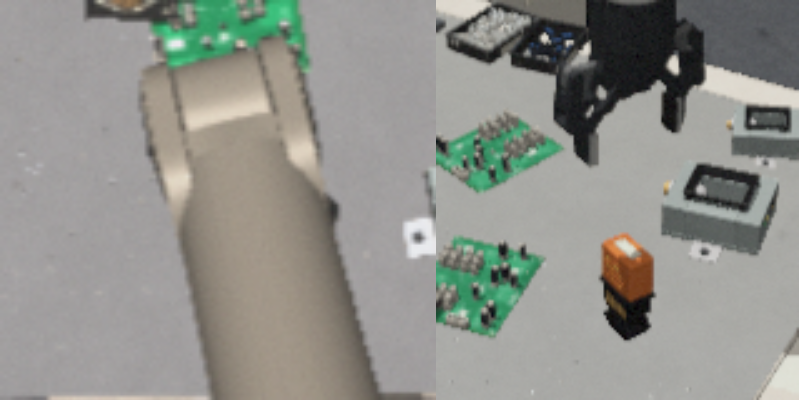

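The jaws are straddling the cartridge along its y axis in the side view, so I'm going down.

```bash
python3 -m jog '[0,0,0,0,-0.005,0.15,1, 0,0,0,0,-0.005,0.3,1, 0,0,0,0,-0.005,0.45,1, 0,0,0,0,-0.005,0.5,1, 0,0,0,0,-0.005,0.5,1]' ; python3 -c "
from h import *
import cv2
goal(.478,.0155,.07,-26.2)
s=r.grab_frame('side')[:,:,::-1]
cv2.imwrite('pics/b.png',cv2.resize(s[150:260,240:390],None,fx=5,fy=5))"
```

```text
clock: 2.9
tcp_pos: [0.4775, 0.0153, 0.1188]
orientation: [3.059, -0.71, -0.005]
contact_force: [0.5, 1.1, 0.9]
grip_width: 0.0856
turn [0.0005 0.001  0.0004] shift [ 0.0025 -0.0022  0.2442]
turn [-1.600e-03  8.000e-04 -9.996e-01] shift [ 0.0025 -0.0022  0.2442]
tcp [0.4775 0.0153 0.1188] F [0.5 1.1 0.9] w 0.0856 t 2.9 q [ 0.07  0.32 -0.27  2.1   0.13  0.73 -2.31]
```

View pics/b.png

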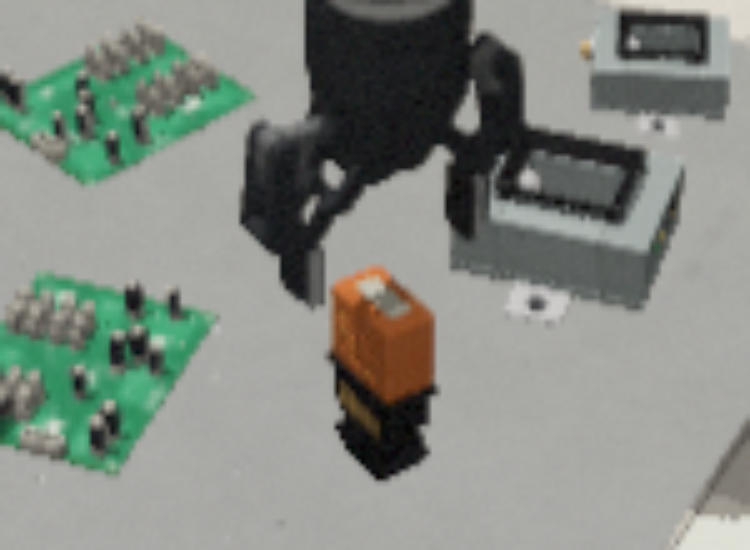

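The head sits between the open fingers. I'll lower the rest of the way and grip.

```bash
python3 -m jog '[0,0.001,0,0.0025,-0.002,0.12,1, 0,0.001,0,0.0025,-0.002,0.244,1, 0,0.001,0,0.0025,-0.002,0.244,1, 0,0.001,0,0.0025,-0.002,0.244,1]' ; python3 -m jog '[0,0,0,0,0,0,0.5, 0,0,0,0,0,0,0, 0,0,0,0,0,0,0, 0,0,0,0,0,0,0, 0,0,0,0,0,0,0, 0,0,0,0,0,0,0, 0,0,0,0,0,0,0, 0,0,0,0,0,0,0]' 60;  python3 -c "
from h import *
import cv2
goal(.4705,-.19,.22,10.3)
s=r.grab_frame('side')[:,:,::-1]
cv2.imwrite('pics/c.png',cv2.resize(s[150:260,240:390],None,fx=5,fy=5))"
```

```text
clock: 3.35
tcp_pos: [0.4799, 0.0158, 0.0725]
orientation: [3.06, -0.71, 0.005]
contact_force: [0.1, 0.1, 0.5]
grip_width: 0.0853
clock: 4.15
tcp_pos: [0.4802, 0.0155, 0.0732]
orientation: [3.06, -0.71, 0.006]
contact_force: [-1.2, -0.4, 5.8]
grip_width: 0.0294
turn [ 0.0003 -0.0012 -0.2025] shift [ 0.4118  0.9438 -0.7329]
turn [-1.500e-03 -4.000e-04  7.975e-01] shift [ 0.4118  0.9438 -0.7329]
tcp [0.4802 0.0155 0.0732] F [-1.2 -0.4  5.8] w 0.0294 t 4.15 q [ 0.05  0.4  -0.25  2.13  0.17  0.62 -2.35]
```

View pics/c.png

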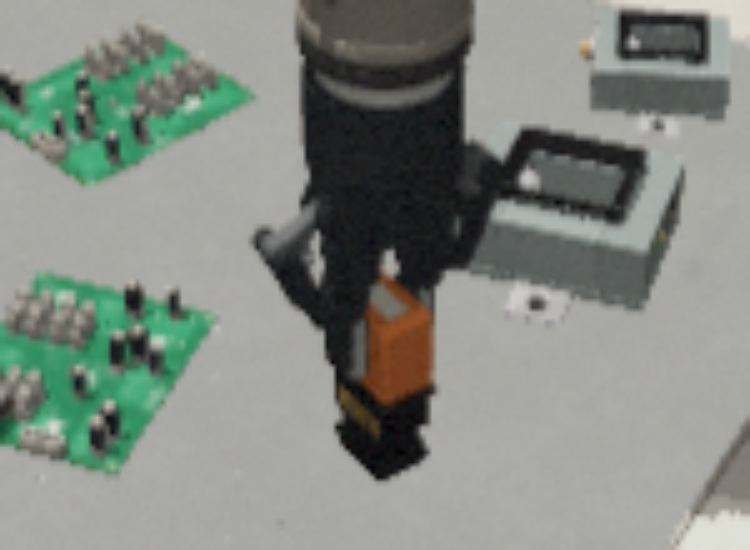

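Gripped, width 29.4 mm. Lifting straight up next, then I'll re-check and carry it over.

```bash
python3 -m jog '[0,0,0,0,0,-0.1,0, 0,0,0,0,0,-0.25,0, 0,0,0,0,0,-0.4,0, 0,0,0,0,0,-0.55,0, 0,0,0,0,0,-0.7,0, 0,0,0,0,0,-0.7,0]' 80; python3 -m jog '[0,0,-0.03,0.07,0.16,-0.02,0, 0,0,-0.07,0.14,0.32,-0.02,0, 0,0,-0.1,0.21,0.48,-0.02,0, 0,0,-0.14,0.28,0.64,-0.02,0, 0,-0.001,-0.17,0.35,0.8,-0.02,0, 0,-0.001,-0.2025,0.41,0.94,-0.02,0, 0,-0.001,-0.2025,0.41,0.94,-0.02,0, 0,-0.001,-0.2025,0.41,0.94,-0.02,0]';  python3 -c "
from h import *
import cv2
goal(.4705,-.19,.15,10.3)
s=r.grab_frame('side')[:,:,::-1]
t=r.grab_frame('top')[:,:,::-1]
cv2.imwrite('pics/dt.png',t)
cv2.imwrite('pics/d.png',cv2.resize(s[100:220,280:420],None,fx=5,fy=5))"
```

```text
clock: 4.8
tcp_pos: [0.482, 0.0161, 0.2169]
orientation: [-3.059, 0.71, -0.016]
contact_force: [1.1, 0.7, -2.1]
grip_width: 0.029
clock: 5.6
tcp_pos: [0.4718, -0.189, 0.2198]
orientation: [3.129, 0.278, 0.008]
contact_force: [0.4, 1.2, -1.9]
grip_width: 0.0294
turn [ 0.0002 -0.0017 -0.0009] shift [-0.0092  0.0037  0.3489]
turn [-2.700e-03 -3.000e-04  9.991e-01] shift [-0.0092  0.0037  0.3489]
tcp [ 0.4718 -0.189   0.2198] F [ 0.4  1.2 -1.9] w 0.0294 t 5.6 q [ 0.45  0.22 -0.22  1.95  0.06  0.97 -1.19]
```

View pics/d.png

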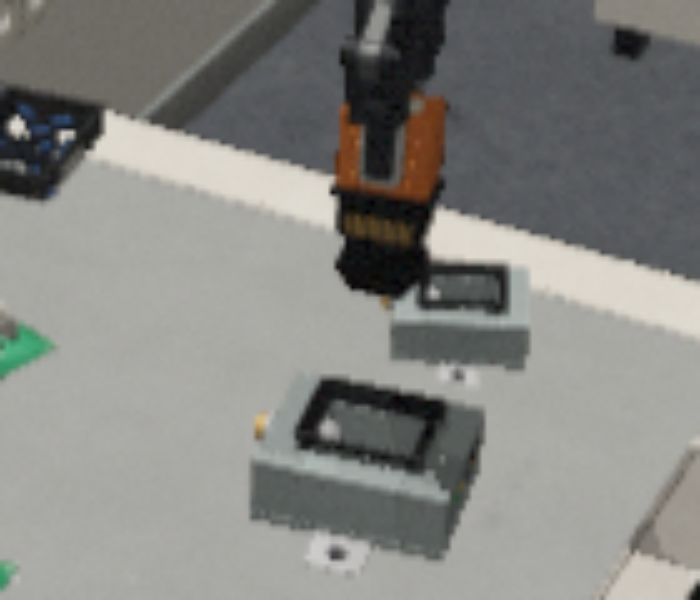

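View pics/dt.png

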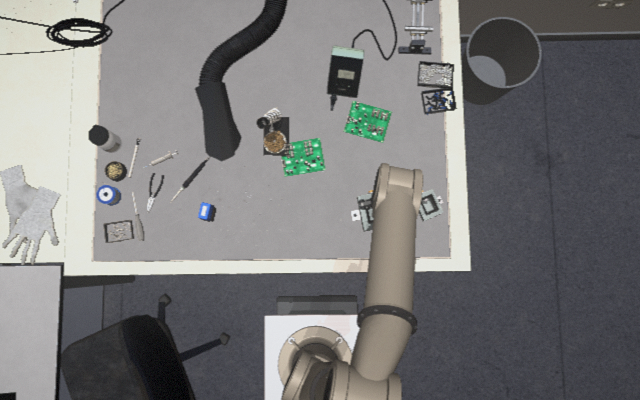

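The cartridge is held upright over the dock. I'll lower it until the foot is just above the rim and compare with the model projection.

```bash
python3 -m jog '[0,0,0,-0.005,0.002,0.1,0, 0,-0.001,0,-0.009,0.004,0.2,0, 0,-0.0015,-0.001,-0.009,0.004,0.3,0, 0,-0.0015,-0.001,-0.009,0.004,0.35,0, 0,-0.0015,-0.001,-0.009,0.004,0.35,0, 0,-0.0015,-0.001,-0.009,0.004,0.35,0]';  python3 -c "
from h import *
import cv2
goal(.4705,-.19,.081,10.3)
s=r.grab_frame('side')[:,:,::-1]
c=cv2.resize(s[125:225,290:410],None,fx=6,fy=6,interpolation=cv2.INTER_CUBIC)
cv2.imwrite('pics/e0.png',c)
o=r.get_obs();A=R.from_rotvec(o['orientation']);h=.0732
# cartridge model, local z up from foot, tool x axis
def P(x,y,z): return o['tcp_pos']+A.apply([x,-y,h-z])
def draw(q,col):
    q=(proj('side',np.array(q))-[290,125]+.5)*6-.5
    cv2.polylines(c,[np.round(q).astype(int)],True,col,1)
q=[(1,1),(1,-1),(-1,-1),(-1,1)]
draw([P(.025*a,.015*b,.11) for a,b in q],(255,0,0)); draw([P(.025*a,.015*b,.064) for a,b in q],(255,0,0));draw([P(.014*a,.012*b,0) for a,b in q],(0,255,255))
Z=R.from_euler('z',10.3,degrees=True)
for hx,hy,z in((.035,.028,.058),(.027,.02,.008),(.056,.045,.046)):
    draw([Z.apply([hx*a,hy*b,z])+[.4705,-.19,0] for a,b in q],(0,0,255))
cv2.imwrite('pics/e.png',c)"
```

```text
clock: 6.3
tcp_pos: [0.4717, -0.188, 0.1507]
orientation: [3.128, 0.289, 0.003]
contact_force: [0.1, 0.7, -2.7]
grip_width: 0.029
turn [ 0.0002 -0.0006  0.0015] shift [-0.0085  0.0084  0.3487]
turn [ 1.000e-03  4.000e-04 -9.985e-01] shift [-0.0085  0.0084  0.3487]
tcp [ 0.4717 -0.188   0.1507] F [ 0.1  0.7 -2.7] w 0.029 t 6.3 q [ 0.44  0.31 -0.22  2.02  0.09  0.82 -1.22]
```

View pics/e.png

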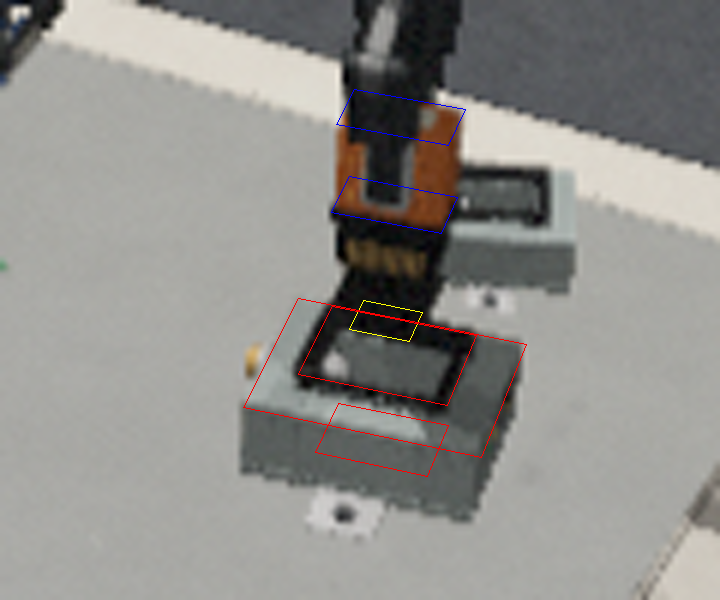

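View pics/e0.png

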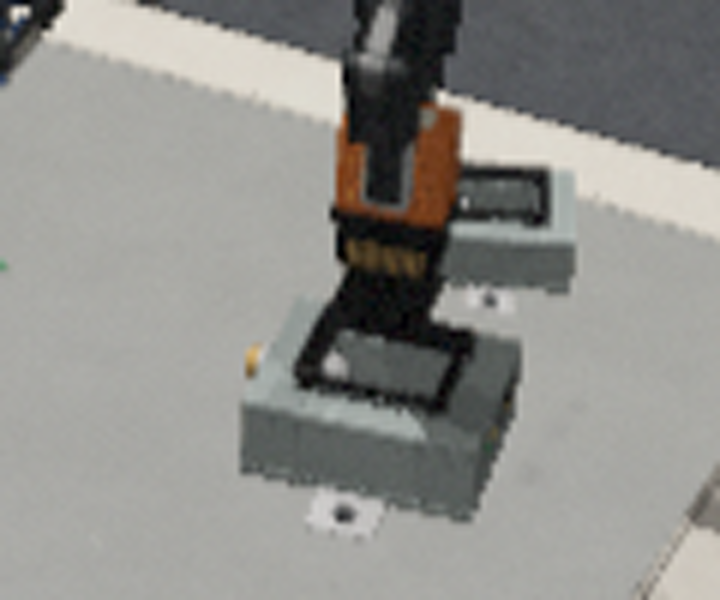

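Projected cartridge and dock outlines agree with the image within about 1–2 mm, inside the ±4 and ±6 mm clearance. Starting a slow insertion.

```bash
python3 -m jog '[0,0,0.0015,-0.002,0.008,0.04,0, 0,0,0.0015,-0.002,0.008,0.08,0, 0,0,0.0015,-0.002,0.008,0.12,0, 0,0,0.0015,-0.002,0.008,0.16,0, 0,0,0.0015,-0.002,0.008,0.18,0, 0,0,0.0015,-0.002,0.008,0.18,0]';  python3 -c "
from h import *
goal(.4712,-.19,.081,10.3)"
```

```text
clock: 6.95
tcp_pos: [0.4715, -0.1898, 0.1142]
orientation: [3.129, 0.281, 0.002]
contact_force: [0.9, 1.0, -1.4]
grip_width: 0.029
turn [ 0.0001 -0.0004 -0.0001] shift [-0.0018  0.0009  0.1661]
turn [-7.000e-04 -2.000e-04  9.999e-01] shift [-0.0018  0.0009  0.1661]
tcp [ 0.4715 -0.1898  0.1142] F [ 0.9  1.  -1.4] w 0.029 t 6.95 q [ 0.43  0.37 -0.21  2.04  0.11  0.74 -1.24]
```

```bash
python3 -m jog '[0,0,0,0,0,0.03,0, 0,0,0,0,0,0.06,0, 0,0,0,0,0,0.09,0, 0,0,0,0,0,0.1,0, 0,0,0,0,0,0.1,0]';  python3 -c "
from h import *
goal(.4712,-.19,.081,10.3)"; python3 -m jog '[0,0,0,0,0,0.02,0, 0,0,0,0,0,0.04,0, 0,0,0,0,0,0.06,0, 0,0,0,0,0,0.06,0]';  python3 -c "
from h import *
import cv2
goal(.4712,-.19,.081,10.3)
s=r.grab_frame('side')[:,:,::-1]
cv2.imwrite('pics/f.png',cv2.resize(s[125:225,290:410],None,fx=6,fy=6,interpolation=cv2.INTER_CUBIC))"
```

```text
clock: 7.45
tcp_pos: [0.4691, -0.19, 0.0931]
orientation: [-3.129, -0.28, 0.005]
contact_force: [-5.7, -1.9, -4.4]
grip_width: 0.0293
turn [-0.0002  0.001  -0.0003] shift [0.0105 0.0017 0.0603]
turn [1.600e-03 4.000e-04 9.997e-01] shift [0.0105 0.0017 0.0603]
tcp [ 0.4691 -0.19    0.0931] F [-5.7 -1.9 -4.4] w 0.0293 t 7.45 q [ 0.43  0.4  -0.2   2.06  0.12  0.7  -1.25]
clock: 7.85
tcp_pos: [0.4702, -0.19, 0.0813]
orientation: [-3.129, -0.281, 0.002]
contact_force: [-1.5, -0.2, 0.2]
grip_width: 0.0293
turn [-0.0001  0.0005 -0.0002] shift [0.005  0.0009 0.0014]
turn [7.000e-04 1.000e-04 9.998e-01] shift [0.005  0.0009 0.0014]
tcp [ 0.4702 -0.19    0.0813] F [-1.5 -0.2  0.2] w 0.0293 t 7.85 q [ 0.42  0.42 -0.2   2.07  0.13  0.67 -1.25]
```

View pics/f.png

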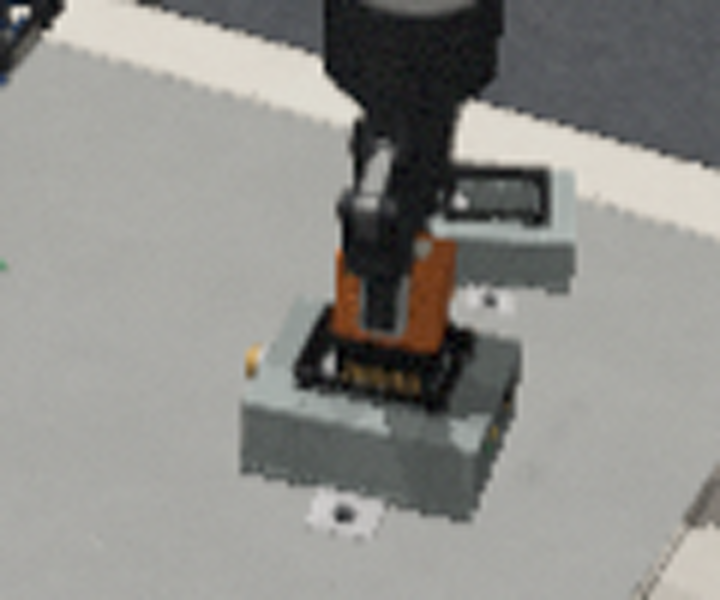

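The lateral force has dropped off, so the ball seems to have reached the notch. I'll press a little further until the floor pushes back.

```bash
python3 -m jog '[0,0,0,0,0,0.01,0, 0,0,0,0,0,0.015,0, 0,0,0,0,0,0.015,0]';  python3 -m jog '[0,0,0,0,0,0.01,0, 0,0,0,0,0,0.015,0, 0,0,0,0,0,0.015,0]'; python3 -c "
from h import *
import cv2
goal(.4712,-.19,.081,10.3)"
```

```text
clock: 8.2
tcp_pos: [0.4707, -0.1901, 0.0811]
orientation: [3.128, 0.281, -0.002]
contact_force: [-12.1, 1.2, 33.3]
grip_width: 0.029
clock: 8.5
tcp_pos: [0.4715, -0.1904, 0.0811]
orientation: [3.127, 0.28, 0.0]
contact_force: [-10.2, 1.3, 33.2]
grip_width: 0.0292
turn [ 0.0007  0.     -0.0004] shift [-0.0012 -0.0021  0.0003]
turn [ 0.     -0.0011  0.9996] shift [-0.0012 -0.0021  0.0003]
tcp [ 0.4715 -0.1904  0.0811] F [-10.2   1.3  33.2] w 0.0292 t 8.5 q [ 0.42  0.42 -0.2   2.07  0.13  0.67 -1.26]
```

The foot is on the floor: z is unchanged while the force rose to 33 N. I'll relieve the load, open, and retreat upward.

```bash
python3 -m jog '[0,0,0,0,0,0,0, 0,0,0,0,0,0,0]'; python3 -m jog '[0,0,0,0,0,0,0.4, 0,0,0,0,0,0,0.55, 0,0,0,0,0,0,0.7, 0,0,0,0,0,0,0.7, 0,0,0,0,0,0,0.7, 0,0,0,0,0,0,0.7]'; python3 -m jog '[0,0,0,0,0,-0.1,0.7, 0,0,0,0,0,-0.25,0.7, 0,0,0,0,0,-0.45,0.7, 0,0,0,0,0,-0.7,0.7, 0,0,0,0,0,-0.9,0.7, 0,0,0,0,0,-0.9,0.7]';python3 -m jog '[0,0,0,0,0.25,0,0.7, 0,0,0,0,0.5,0,0.7, 0,0,0,0,0.75,0,0.7, 0,0,0,0,1,0,0.7, 0,0,0,0,1,0,0.7, 0,0,0,0,1,0,0.7]'; python3 -c "
from h import *
import cv2
s=r.grab_frame('side')[:,:,::-1].copy();t=r.grab_frame('top')[:,:,::-1].copy()
cv2.imwrite('pics/gt.png',t)
c=cv2.resize(s[125:225,290:410],None,fx=6,fy=6,interpolation=cv2.INTER_CUBIC)
cv2.imwrite('pics/g0.png',c)
Z=R.from_euler('z',10.3,degrees=True)
q=[(1,1),(1,-1),(-1,-1),(-1,1)]
for hx,hy,z in((.025,.015,.118),(.025,.015,.072),(.035,.028,.058)):
    p=(proj('side',np.array([Z.apply([hx*a,hy*b,z])+[.4712,-.19,0] for a,b in q]))-[290,125]+.5)*6-.5
    cv2.polylines(c,[np.round(p).astype(int)],True,(255,0,0),1)
cv2.imwrite('pics/g.png',c)
cv2.imwrite('pics/gt2.png',cv2.resize(t[160:240,180:450],None,fx=2.9,fy=2.9,interpolation=cv2.INTER_CUBIC))
"
```

```text
clock: 8.7
tcp_pos: [0.4711, -0.1903, 0.0812]
orientation: [3.127, 0.28, -0.0]
contact_force: [-5.2, 0.3, 7.8]
grip_width: 0.029
clock: 9.3
tcp_pos: [0.4713, -0.1903, 0.0812]
orientation: [3.127, 0.28, -0.0]
contact_force: [0.1, 0.1, -0.7]
grip_width: 0.0596
clock: 9.9
tcp_pos: [0.4746, -0.1907, 0.2672]
orientation: [3.122, 0.28, 0.016]
contact_force: [0.8, -0.7, 0.8]
grip_width: 0.0598
clock: 10.5
tcp_pos: [0.5094, -0.3888, 0.2671]
orientation: [3.124, 0.276, 0.013]
contact_force: [0.2, 0.5, -0.3]
grip_width: 0.0597
```

View pics/g.png

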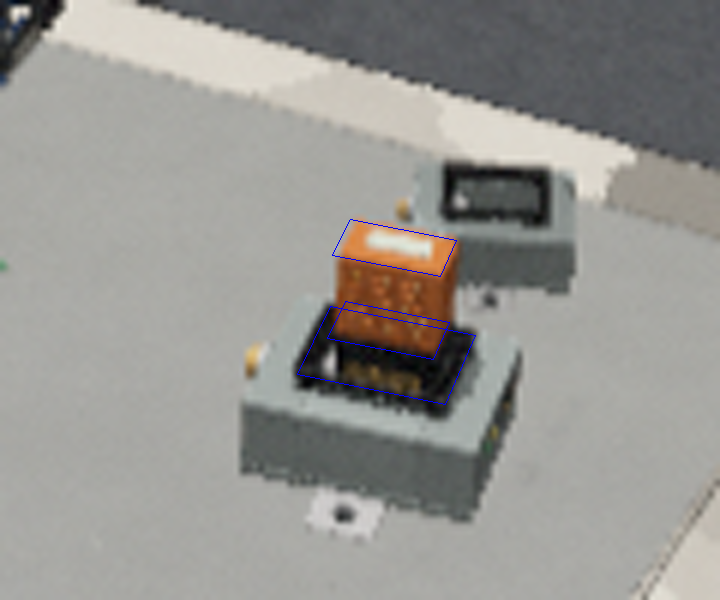

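View pics/gt2.png

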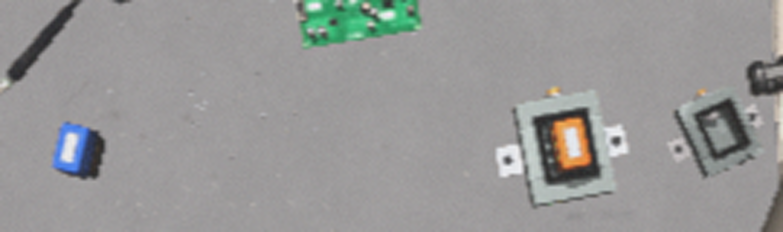

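The cartridge matches the home projection at z = 118 mm to within about 1 mm and stands upright. The blue one, at top-view (206,211), hasn't moved. Handing in.

```bash
python3 -c "
from bench import r
print(r.get_obs()['clock'],r.hand_in())"
```

```text
the job is handed in; nothing more can be done
10.6 None
```

The orange cartridge is in the larger dock, past the ball and standing on the pocket floor. I gripped it across the 30 mm, turned it about 36° to match the dock, pushed it straight down, let go and moved clear. I handed the job in at 10.6 s.

**Seating:** the ball's side force built up to about 6 N on the way down, then fell off, which I took as the click. After that the foot stopped dead: an extra press raised the force to 33 N while the tool stayed at 81 mm. That matches a foot standing 8 mm above the bench.

**Last pictures:** the cartridge is upright and matches the fully home position to about 1 mm. The blue cartridge is where it started, and the robot is touching nothing. The ball's position was only judged from the force and a small patch in the side picture.

**Disagreement:** my first fit of the dock assumed the grey block was 58 mm high and missed by several pixels. A refit put the block at about 45 mm and the black rim at 57 mm. After that, the projected outlines agreed with the side picture within 1–2 mm before I pushed.

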